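# Prise open the cup-label printer and hold its roll guide at the mark

### The job

The cup-label printer on the counter needs a new roll: with the palette knife, not the fingers, prise the printer's white cover up at its notch and on until it tips fully open, then lay the knife back down on the counter. Next pull the sprung roll guide outwards by its blue tab until its pointer stands level with the red marker, and finish while still holding it there, so that a colleague can drop the roll in. Leave the red marker, the spare roll and the two dessert cups where they are.

Things in the scene. Friction and masses are not known exactly. Their poses are not given: they have to be found in the camera images.
- printer: Cup-label printer, fixed to the counter: black base 170x170 mm and 60 mm high, with a white clam-shell cover on top (120 mm high in all). Origin: centre of its underside, on the counter. Its x axis points from its front (the side with label slot and prise notch, towards the robot) to its back, y to its left, z up. Under the cover, a flat deck at z = 60 mm surrounds the open roll bay; the front deck is 35 mm deep (x = -85 to -50 mm).
- pry_notch (a point): Centre of the mouth of the prise notch in the cover's front wall, at the printer's front face (printer x = -85, y = -43, z = 65 mm). The notch is a gap 62 mm wide (along y) and 10 mm high between the deck below and the cover's grey rim strip above (strip 24 mm deep from the front face, its underside 10 mm above the deck). Free depth behind the mouth over the deck: 35 mm. Axes as the printer's.
- cover_hinge (a point): Middle of the cover's hinge line, which runs along the printer's y axis at the back (printer x = +77, y = 0, z = 61 mm). The cover's front wall is 162 mm in front of it. Axes as the printer's.
- cover (a joint): Angle of the cover (rad): 0 shut, 1.72 fully open against its stop, leaning back. Its weight (0.2 kg, about 0.6 N to lift at the front edge) shuts it again if let go below about 0.9 rad; beyond that it tips over to the stop by itself and stays.
- knife_handle (a point): Palette knife, lying on the counter: centre of its dark wooden handle, 12 mm above the counter. Handle 100 mm long, 20 mm wide, 24 mm high; in front of it a 8 mm steel ferrule and a straight flat steel blade 22 mm wide and 3 mm thick at the height of the handle's middle, whose round tip is 139 mm from the handle's centre. x points along the blade to the tip, z up. 90 g or so; it balances about 13 mm in front of the handle's centre.
- tab (a point): Grip point on the blue pull tab of the sprung roll guide, 90 mm above the counter. The tab is an upright block 24 mm (printer x) by 12 mm (printer y), from 62 to 108 mm above the counter; it is under the cover until that is open. At rest it stands at printer x = -30, y = 0 mm and nothing else reaches above 76 mm beside it. Axes as the printer's; it moves along +y (to the printer's left).
- guide (a joint): Travel of the sprung roll guide (m): 0 at rest, grows as the tab is pulled to the printer's +y, stop at 0.055. Spring: 3 N at rest plus 100 N/m, so 5 to 7.5 N at the marker; it springs back if let go.
- pointer (a point): Tip of the guide's blue pointer, 27 mm in front of the tab's centre, 64.5 mm above the counter. It moves with the tab. Axes as the printer's.
- marker (a point): Tip of the small red marker on the scale of the front deck (red block 14x6x6 mm, top 67.5 mm above the counter). The pointer is level with it when both have the same printer y; it stands 20 to 42 mm to the +y side of the resting pointer. It can be pushed along by accident. Axes as the printer's.
- label_roll_mid (a point): Centre of the spare label roll standing on the counter (diameter 60 mm, 43 mm high).
- cup_a_mid (a point): Middle of a lidded dessert cup (78 mm wide, 74 mm high) on a round wooden coaster.
- cup_b_mid (a point): Middle of another lidded dessert cup (78 mm wide, 82 mm high) on a round wooden coaster.
- knife: The palette knife as a whole; origin on its underside below the handle's centre.
Not all that is in view belongs to the job. There is more than one size of the knife; the job needs the larger.

How it is judged:
By the outcome, as a careful person would: the job done as asked, in the order asked, and still so for the second after the job is handed in, while the arm keeps its last pose, push and grip.
It also fails if it takes over 58 s, if anything falls off the work surface, if the arm or the gripper's body presses on something with over 40 N, if the wrist force passes 120 N, or if a joint passes its speed limit or range.

### The arm

A 6-joint arm with a two-finger parallel gripper is mounted at the origin on a cart in front of the work surface, level with it; the furniture and walls round the work are solid. World frame = base frame: x ahead of the robot, y to its left, z up, the work surface at z = 0. Lengths are in mm, angles in degrees, forces in N, time in s.
With the tool pointing down it reaches from about 300 to 750 mm from the base axis. Payload 8.5 kg.
Tool frame: the origin (TCP) lies on the centre line of the jaws, within the pads' length; the fingertips stand 14 mm ahead of it and the grasp point (between the pads) lies 5 mm behind it; z points along the fingers, y is the line along which they close (so a half turn about z gives the same grasp; the last joint's range is limited). The gripper opens to 85 mm and grips with 20 to 120 N. Pads are 22 mm wide; open, the fingers measure 114 mm over their backs; the gripper's body (76 mm by 85 mm) begins 54 mm behind the grasp point. The pads swing forward as they close: fully open they stand 13 mm farther back than shut.
Start: joints at [-12.336, 21.807, 74.336, -0, 83.858, -12.336], TCP at [549.982, 0.002, 245.322] pointing down, gripper open.
Joint ranges: [-178.18, 178.18], [-50.72, 133.34], [12.68, 142.11], [-81.47, 261.47], [9.98, 163.14], [-165.26, 165.26]. Speed limits (degrees/s): [136.94, 136.94, 180, 180, 180, 180].

### API

Orientations are given as a 3x3 rotation matrix whose columns are the frame's x, y, z axes.
In Python, from rig import r, optics gives the robot as it stands.
- The arm moves only by the shell command python3 -m pendant 'ROWS' [OPENING] [FORCE]. ROWS is JSON, a list that holds one entry, the list of rows, each a list of 4 numbers: the shift along the tool's x, y, z in cm, then the turn about the tool's z in degrees. In form: [[[tx, ty, tz, yaw], ...]]. A call has 1 to 20 rows; each row is the pose to reach, as a shift and turn from the pose commanded when the call began, along the tool's axes at that moment; what a row does not reach only later rows make up. A row lasts 1/12 s, in which the tool goes at most 41.7 mm and 7.16 degrees, less where a joint would pass 70% of its speed; a pose out of reach is approached as far as the arm can. A call with a gripper value outside its range is refused whole. OPENING is the opening in per cent of the stroke, from 0 (shut) to 100 (fully open), set as the call begins (- or left out, the last holds). The fingers move at their own pace and stop on an object; FORCE is the grip in N (left out, the last holds). Time passes only in rows, so rows that repeat a pose let the fingers close. It gives the time, the measured TCP pose, the force, the opening and the grip force at its end, in the units of the state.
- r.state(): the state, without advancing time (a new reading comes with each control period).
- optics.capture(name): name is "scene" or "side" or "wrist"; returns the picture (400x640x3 uint8, blue, green, red); there is no depth.
- optics.camera_params(name): a dict with "fx", "fy", "cx", "cy" (pixels), "k1" (the pictures are not rectified: a ray, as slopes to the right and down, at radius r is drawn at 1 + k1 r^2 times it, then the intrinsics apply), "view" (4x4, takes a point from world to camera coordinates); the wrist camera has in their place "T_tool_cam" (4x4, takes a point from camera to tool coordinates, whose origin is the TCP and whose axes are the flange's). Camera axes: x right, y down, z forward; pixel columns grow to the right and rows downward; lengths in mm; the calibration is good to about 2 mm. A picture is of the moment at which its call begins: read the wrist's pose just before it. camera_params takes no time and is no camera call.
- r.job_done(): hands the job in; it is judged then, once.
The state is a dict: "time_s": time; "q": joint angles; "joint_vel": joint speeds; "effort": joint torques, N m; "eef_pos": TCP position; "tool_rot": TCP orientation; "contact_force": force on the tool from outside, world axes, zero at the start; "moment": the same for the moment, N m; "opening": finger opening in mm; "grip_force": force on a finger pad.
Only numpy, scipy, OpenCV 4.12 (cv2) and the standard library are available. Lean on these libraries where they do the work, as an engineer would, in place of code of your own. Each camera call takes 0.05 s, during which the arm holds its last target. There are 200 camera calls.

## Working session

There is one attempt and no reset: what is moved stays moved. The work goes in short steps, Python scripts to look and compute and a shell command to move; the robot and the scene stay as the last step left them, time stands still between calls to the robot, and variables do not carry over. Pictures are saved under pics/ and viewed, at most 10 in all, crops included, and the job is handed in when it is done.

```bash
ls; mkdir -p pics; cat > h.py <<'E'
import numpy as np, cv2
from rig import r, optics
def snap(n,f=None):
    s=r.state(); im=optics.capture(n)
    if f: cv2.imwrite('pics/'+f,im)
    return im,s
def ray(n,u,v,s=None):
    p=optics.camera_params(n)
    d=np.array([(u-p['cx'])/p['fx'],(v-p['cy'])/p['fy']]); x=d.copy()
    for _ in range(30): x=d/(1+p['k1']*(x@x))
    c=np.array([x[0],x[1],1.])
    if n=='wrist':
        T=np.array(p['T_tool_cam']); R=np.array(s['tool_rot'])
        return R@T[:3,3]+np.array(s['eef_pos']), R@T[:3,:3]@c
    V=np.array(p['view']); return -V[:3,:3].T@V[:3,3], V[:3,:3].T@c
def plane(n,u,v,z,s=None):
    o,d=ray(n,u,v,s); return o+d*(z-o[2])/d[2]
def proj(n,P,s=None):
    p=optics.camera_params(n); P=np.array(P,float)
    if n=='wrist':
        T=np.array(p['T_tool_cam']); R=np.array(s['tool_rot'])
        c=T[:3,:3].T@(R.T@(P-np.array(s['eef_pos']))-T[:3,3])
    else: V=np.array(p['view']); c=V[:3,:3]@P+V[:3,3]
    x=c[:2]/c[2]; x=x*(1+p['k1']*(x@x)); return np.array([x[0]*p['fx']+p['cx'],x[1]*p['fy']+p['cy']])
E
python3 - <<'E'
from h import *
np.set_printoptions(precision=2,suppress=True)
a,s=snap('scene','a.png');b,_=snap('side','b.png');c,_=snap('wrist','c.png')
cv2.imwrite('pics/ab.png',cv2.resize(np.vstack([a,b]),None,fx=.75,fy=.75))
print(s)
for n in('scene','side','wrist'):print(n,optics.camera_params(n))
E
```

```text
pics
{'time_s': 0.0, 'q': array([-12.34,  21.84,  74.38,   0.  ,  83.86, -12.33]), 'joint_vel': array([-0.  ,  0.05,  0.09, -0.03, -0.  ,  0.  ]), 'effort': array([ -0.  , -44.85, -23.13,  -0.  ,   0.  ,   0.  ]), 'eef_pos': array([549.74,   0.06, 244.73]), 'tool_rot': array([[ 0.,  1., -0.],
       [ 1., -0.,  0.],
       [ 0., -0., -1.]]), 'contact_force': array([-0.12, -0.99, -0.44]), 'moment': array([-0.02, -0.  , -0.01]), 'grip_force': 0.0, 'opening': 85.53853742472688}
scene {'fx': 412.62351242861166, 'fy': 412.62351242861166, 'cx': 322.30030753062334, 'cy': 199.038491431093, 'k1': -0.09265725185162205, 'view': array([[   0.43,   -0.9 ,   -0.02, -229.34],
       [  -0.53,   -0.23,   -0.82,  382.21],
       [   0.73,    0.36,   -0.57,  845.21],
       [   0.  ,    0.  ,    0.  ,    1.  ]])}
side {'fx': 512.490393735495, 'fy': 512.490393735495, 'cx': 320.50464144688317, 'cy': 197.70894119335787, 'k1': -0.06817763606480898, 'view': array([[   0.99,   -0.16,   -0.  , -565.49],
       [  -0.1 ,   -0.63,   -0.77,  135.18],
       [   0.12,    0.76,   -0.64, 1432.74],
       [   0.  ,    0.  ,    0.  ,    1.  ]])}
wrist {'fx': 304.5892890346701, 'fy': 304.5892890346701, 'cx': 317.30933923121677, 'cy': 198.11065848541475, 'k1': -0.03039414029100808, 'T_tool_cam': array([[  -0.  ,   -0.95,   -0.3 ,   76.4 ],
       [   1.  ,   -0.  ,   -0.  ,   -0.37],
       [   0.  ,   -0.3 ,    0.95, -127.97],
       [   0.  ,    0.  ,    0.  ,    1.  ]])}
```

View pics/ab.png

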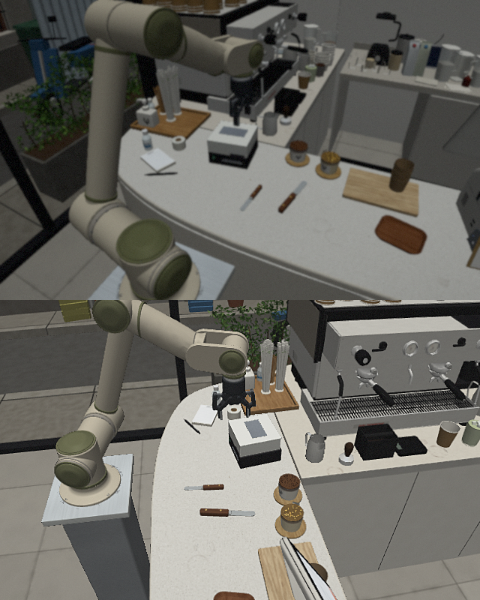

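View pics/c.png

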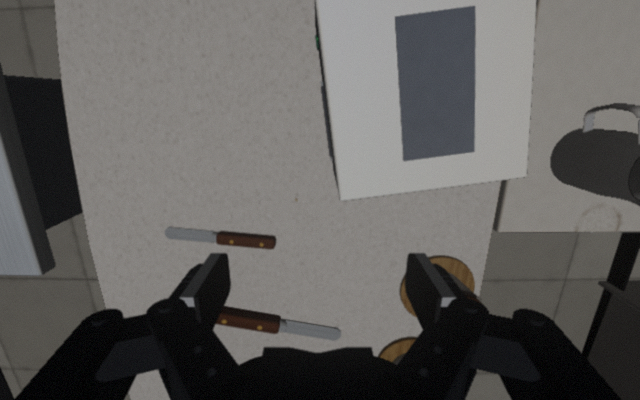

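The wrist picture shows two knives: the one with its handle at about (245,240) and blade to the left, and the one at about (275,325) with blade to the right. The printer is at the upper right. I'll measure both knives and the printer.

```bash
python3 - <<'E'
from h import *
np.set_printoptions(precision=1,suppress=True)
a=cv2.imread('pics/a.png');b=cv2.imread('pics/b.png');c=cv2.imread('pics/c.png')
def rect(n,im,roi,z,s=None):
    x0,y0,x1,y1=roi; h=cv2.cvtColor(im,cv2.COLOR_BGR2HSV)[y0:y1,x0:x1]
    for nm,m in (('handle',((h[...,0]<15)|(h[...,0]>170))&(h[...,1]>90)&(h[...,2]<140)),):
        cs,_=cv2.findContours(m.astype(np.uint8),0,1)
        for k in cs:
            if cv2.contourArea(k)<40: continue
            P=np.array([plane(n,p[0]+x0,p[1]+y0,z,s)[:2] for p in k[:,0]],np.float32)
            rr=cv2.minAreaRect(P); print(n,nm,np.array(rr[0]),np.array(rr[1]),rr[2], (k[:,0].mean(0)+[x0,y0]))
rect('scene',a,(290,230,420,300),12);rect('side',b,(230,230,350,300),12)
A=cv2.resize(a[235:290,300:430],(780,330),interpolation=cv2.INTER_CUBIC)
B=cv2.resize(b[135:295,230:390],None,fx=1.65,fy=1.65,interpolation=cv2.INTER_CUBIC)
B2=cv2.resize(a[150:240,265:360],None,fx=2.93,fy=2.93,interpolation=cv2.INTER_CUBIC)
W=np.zeros((600,780,3),np.uint8);W[:330]=A;W[330:330+264,:264]=B;W[330:330+B2.shape[0],300:300+B2.shape[1]]=B2;cv2.imwrite('pics/d.png',W)
E
```

```text
scene handle [ 447.8 -218.5] [ 17.1 103.4] 78.60904693603516 [382.9 269.5]
side handle [ 446.6 -217. ] [31.  96.2] 78.46430206298828 [285.9 282.7]
side handle [455.6 -96.5] [23.1 71.7] 83.0064697265625 [284.  249.3]
```

View pics/d.png

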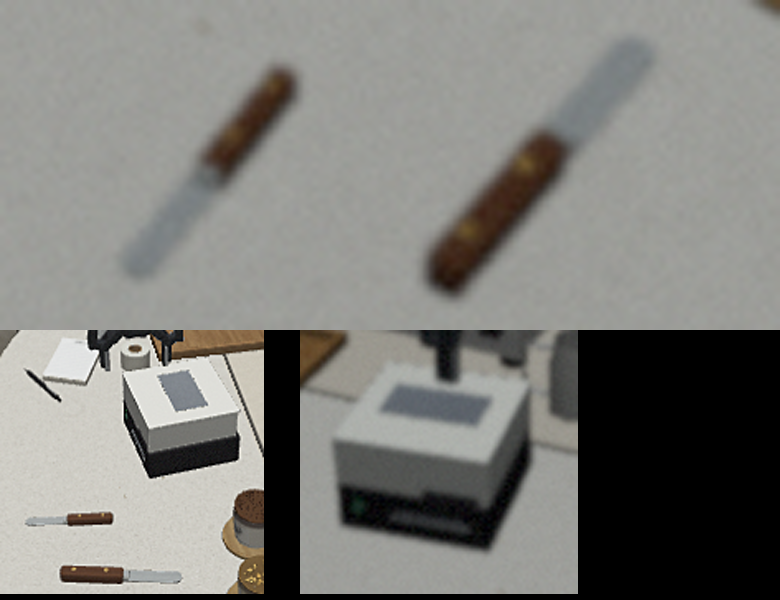

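```bash
python3 - <<'E'
from h import *
np.set_printoptions(precision=1,suppress=True)
b=cv2.imread('pics/b.png');c=cv2.imread('pics/c.png')
s=r.state()
for p in [(341,200),(527,177),(318,10)]: print('w',plane('wrist',*p,120,s))
for p in [(319.7,194.4),(375.5,183.5),(305,161),(364.5,151)]: print('side',plane('side',*p,120))
# subpixel edges in wrist picture: quad of white cover
g=cv2.cvtColor(c,cv2.COLOR_BGR2GRAY); m=cv2.morphologyEx(((g>165)).astype(np.uint8),3,np.ones((3,3)))
cs,_=cv2.findContours(m,0,1); print([ (cv2.contourArea(k),cv2.boundingRect(k)) for k in cs if cv2.contourArea(k)>3000])
print('light', g[100,340],g[50,250],g[100,600], g[150,560])
# scene corners from the crop (scale 2.93, offset 265,150)
for q in [(333,436),(491,463),(530,372),(385,362)]:
    u,v=265+(q[0]-300)/2.93,150+(q[1]-330)/2.93; print('scene',plane('scene',u,v,120))
# tip of knife
for q in [(634,52)]: print('tip',plane('scene',300+q[0]/6,235+q[1]/6,12))
E
```

```text
w [569.7  -4.9 120. ]
w [730.1  15.9 120. ]
w [549.7 142.  120. ]
side [569.1  -7.9 120. ]
side [733.2  15.3 120. ]
side [549.9 154.6 120. ]
side [738.1 178.  120. ]
[]
light 162 131 127 41
scene [544.9 154.2 120. ]
scene [565.  -13.7 120. ]
scene [742.7  20.1 120. ]
scene [699.2 178.  120. ]
tip [ 572.6 -245.3   12. ]
```

The crop settles which knife: the left one (scene about (341,264)) has a 72 mm handle, while the right one (scene (383,269), side (286,283)) has a 103 x 17 mm handle, so it is the larger one. Its handle centre is at about (447,-218) and its heading about -11.6°. The printer heading is about 7.4° and the notch is at about (565,31). I'll move above the larger knife.

```bash
python3 -m pendant '[[[-8,-3,0,-14],[-14,-6,2,-28],[-22,-9.3,4,-42],[-22,-9.3,8,-56],[-22,-9.3,12,-70],[-22,-9.3,15.5,-78.4],[-22,-9.3,15.5,-78.4],[-22,-9.3,15.5,-78.4],[-22,-9.3,15.5,-78.4],[-22,-9.3,15.5,-78.4],[-22,-9.3,15.5,-78.4],[-22,-9.3,15.5,-78.4]]]' 55 60
python3 - <<'E'
from h import *
np.set_printoptions(precision=2,suppress=True)
c,s=snap('wrist','e.png'); print(s['eef_pos'],s['tool_rot'],s['q'],s['opening'])
h=cv2.cvtColor(c,cv2.COLOR_BGR2HSV)
m=((h[...,0]<15)|(h[...,0]>170))&(h[...,1]>90)&(h[...,2]<140)
cs,_=cv2.findContours(m.astype(np.uint8),0,1)
for k in cs:
    if cv2.contourArea(k)<200: continue
    P=np.array([plane('wrist',*map(float,p[0]),24,s)[:2] for p in k],np.float32)
    print(cv2.boundingRect(k),cv2.minAreaRect(P))
E
```

```text
time_s: 1.15
eef_pos: [456.8, -220.1, 90.0]
tool_rot: [[-0.981, 0.195, -0.001], [0.195, 0.981, 0.001], [0.001, 0.0, -1.0]]
contact_force: [-1.1, 0.0, -0.0]
opening: 46.5
grip_force: 0.0
[ 456.82 -220.09   89.97] [[-0.98  0.2  -0.  ]
 [ 0.2   0.98  0.  ]
 [ 0.    0.   -1.  ]] [ -39.12   27.68   94.1     0.     58.27 -117.87] 46.54868674768031
(303, 130, 28, 137) ((443.9794006347656, -218.26483154296875), (17.659629821777344, 95.78628540039062), 79.12676239013672)
(481, 126, 27, 104) ((451.4188537597656, -101.21098327636719), (14.536541938781738, 70.14720153808594), 84.65202331542969)
```

View pics/e.png

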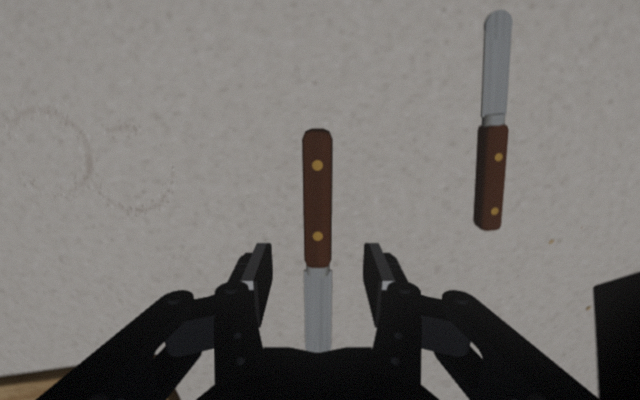

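The larger handle sits centred between the fingers at (317,130..267), blade pointing away. I'll descend and grip it.

```bash
python3 -m pendant '[[[0,0,3,0.5],[0,0,5.5,0.5],[0,0,7,0.5],[0,0,7.3,0.5],[0,0,7.3,0.5],[0,0,7.3,0.5]]]' 55 60 && python3 -m pendant '[[[0,0,0,0],[0,0,0,0],[0,0,0,0],[0,0,0,0],[0,0,0,0],[0,0,0,0],[0,0,0,0],[0,0,0,0]]]' 0 80
```

```text
time_s: 1.7
eef_pos: [457.3, -220.3, 18.0]
tool_rot: [[-0.978, 0.21, 0.001], [0.21, 0.978, -0.001], [-0.001, -0.0, -1.0]]
contact_force: [0.0, 0.0, -0.2]
opening: 46.8
grip_force: 0.0
time_s: 2.37
eef_pos: [457.4, -220.3, 18.6]
tool_rot: [[-0.978, 0.21, 0.002], [0.21, 0.978, -0.001], [-0.002, -0.001, -1.0]]
contact_force: [-1.0, 0.7, 7.4]
opening: 18.2
grip_force: 79.0
```

```bash
python3 -m pendant '[[[0,0,-3,0],[0,0,-6,0],[2,4,-9,-4],[4,8,-9,-8],[5,12,-9,-12],[7,16,-9,-16],[8.6,19,-9,-19.5],[8.6,22,-8.5,-19.5],[8.6,22,-8,-19.5],[8.6,22,-7,-19.5],[8.6,22,-7,-19.5],[8.6,22,-7,-19.5]]]'
python3 - <<'E'
from h import *
np.set_printoptions(precision=2,suppress=True)
b,s=snap('side','f.png'); a,_=snap('scene','f2.png'); c,s=snap('wrist','f3.png')
print(s['opening'],s['contact_force'])
B=cv2.resize(b[120:260,140:390],(800,448),interpolation=cv2.INTER_CUBIC)
cv2.imwrite('pics/g.png',B)
E
```

```text
time_s: 3.37
eef_pos: [419.0, 13.0, 87.5]
tool_rot: [[-0.992, -0.129, -0.0], [-0.129, 0.992, 0.0], [0.0, 0.0, -1.0]]
contact_force: [1.5, 1.5, -1.0]
opening: 18.3
grip_force: 78.5
18.288632040069672 [-0.51  0.62 -0.47]
```

View pics/g.png

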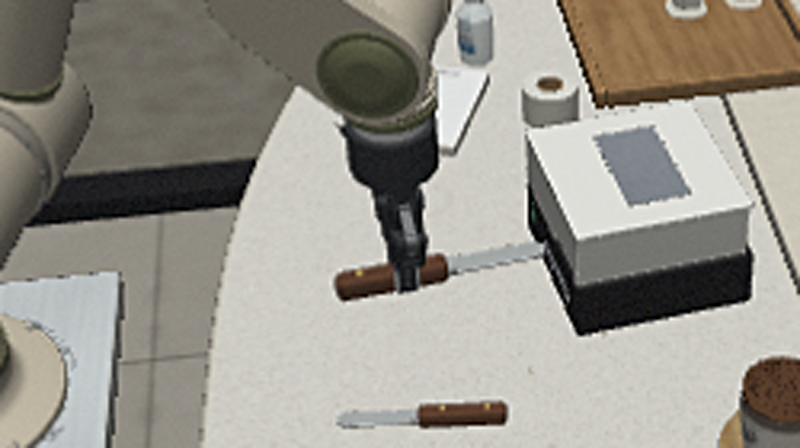

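The knife is held roughly level: butt at crop (340,283), ferrule (447,263), tip (542,250), just short of the cover's front. I'll compute the heights.

```bash
python3 - <<'E'
from h import *
np.set_printoptions(precision=1,suppress=True)
s=r.state();R=np.array(s['tool_rot']);p=np.array(s['eef_pos']);print(p)
def pl(n,u,v):
    o,d=ray(n,u,v); t=(R[:,1]@(p-o))/(R[:,1]@d); return -(R.T@(o+d*t-p))
for nm,q in dict(butt=(340,283),ferr=(448,265),mid=(490,258),tip=(542,250)).items():
    k=pl('side',140+q[0]/3.2,120+q[1]/3.2); print(nm,'fwd',k[0],'z rel',k[2])
# expected printer projections for check
x=np.array([.9917,.1288,0]);y=np.array([-.1288,.9917,0]);O=np.array([559.7,74,0])
b=cv2.imread('pics/f2.png'); 
for nm,P in dict(notch_l=O-12*y,notch_r=O-74*y).items():
    for z in(60,70,120): print(nm,z,proj('side',P+[0,0,z]),proj('scene',P+[0,0,z]))
W=cv2.resize(b[150:260,260:380],None,fx=5,fy=5,interpolation=cv2.INTER_CUBIC)
cv2.imwrite('pics/g2.png',W)
E
```

```text
[419.3  12.6  87.8]
butt fwd -55.78820999740858 z rel -2.7867497200596945
ferr fwd 40.468382027550824 z rel -5.401918622162594
mid fwd 78.65238291678003 z rel -6.438323104754848
tip fwd 126.5377761516677 z rel -8.513423780674866
notch_l 60 [313.4 195.4] [307.  206.7]
notch_l 70 [313.4 192.8] [306.9 204. ]
notch_l 120 [313.2 179.3] [306.1 190.2]
notch_r 60 [319.3 208.7] [326.6 210.2]
notch_r 70 [319.3 206.1] [326.6 207.4]
notch_r 120 [319.3 192.5] [326.3 193.5]
```

View pics/g2.png

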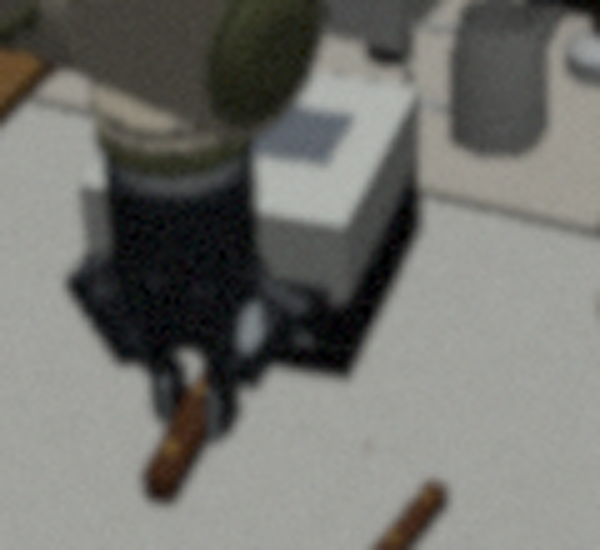

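```bash
python3 -m pendant '[[[0,0,1,0],[0,0,1.5,0],[0,0,1.5,0],[-1,0,1.5,0],[-2,0,1.5,0],[-2.6,0,1.5,0],[-3.0,0,1.5,0],[-3.4,0,1.5,0],[-3.8,0,1.5,0],[-4.0,0,1.5,0],[-4.0,0,1.5,0]]]'
python3 - <<'E'
from h import *
b,s=snap('side','i.png'); print(s['eef_pos'],s['contact_force'],s['moment'])
cv2.imwrite('pics/i2.png',cv2.resize(b[130:240,210:390],(800,489),interpolation=cv2.INTER_CUBIC))
E
```

```text
time_s: 4.43
eef_pos: [458.9, 18.3, 72.3]
tool_rot: [[-0.992, -0.129, 0.0], [-0.129, 0.992, -0.0], [-0.0, -0.0, -1.0]]
contact_force: [-0.4, -0.6, -0.5]
opening: 18.3
grip_force: 78.5
[458.93595346  18.28189643  72.34636161] [-0.35698517 -0.61299375 -0.54399296] [-0.00549183  0.00381043  0.01107069]
```

View pics/i2.png

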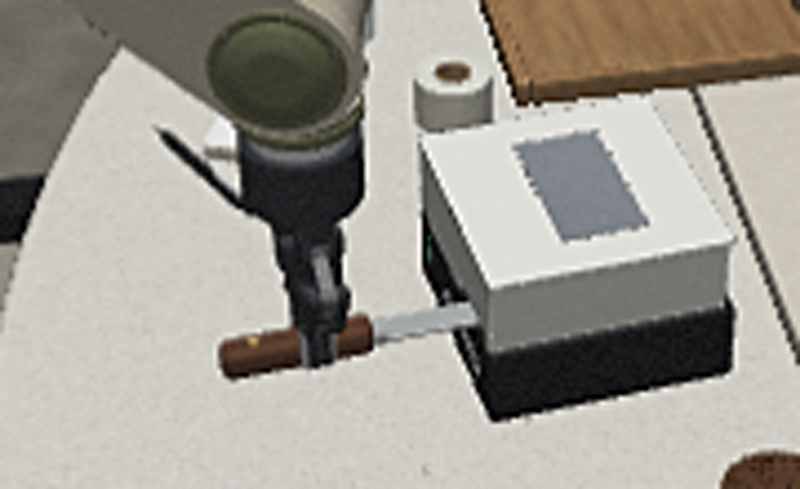

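No contact force, and the blade runs into the notch at crop (478,315). I'll lift along the cover's arc.

```bash
python3 -m pendant '[[[0,0,-0.35,0],[-0.06,0,-1.07,0],[-0.16,0,-1.77,0],[-0.29,0,-2.48,0],[-0.46,0,-3.17,0],[-0.67,0,-3.86,0],[-0.91,0,-4.54,0],[-1.18,0,-5.2,0],[-1.48,0,-5.85,0],[-1.81,0,-6.48,0],[-2.18,0,-7.1,0],[-2.58,0,-7.69,0],[-3.0,0,-8.26,0],[-3.0,0,-8.26,0]]]'
python3 - <<'E'
from h import *
b,s=snap('side','j.png'); print(s['eef_pos'],s['contact_force'],s['moment'])
cv2.imwrite('pics/j2.png',cv2.resize(b[90:240,210:410],(800,600),interpolation=cv2.INTER_CUBIC))
E
```

```text
time_s: 5.65
eef_pos: [489.7, 22.1, 156.1]
tool_rot: [[-0.992, -0.129, 0.002], [-0.129, 0.992, -0.0], [-0.002, -0.001, -1.0]]
contact_force: [0.0, -0.0, 0.1]
opening: 18.3
grip_force: 78.4
[489.73472181  22.06987731 156.05340682] [ 0.01328327 -0.03430875  0.12390622] [-0.01251905 -0.00291849  0.00871676]
```

View pics/j2.png

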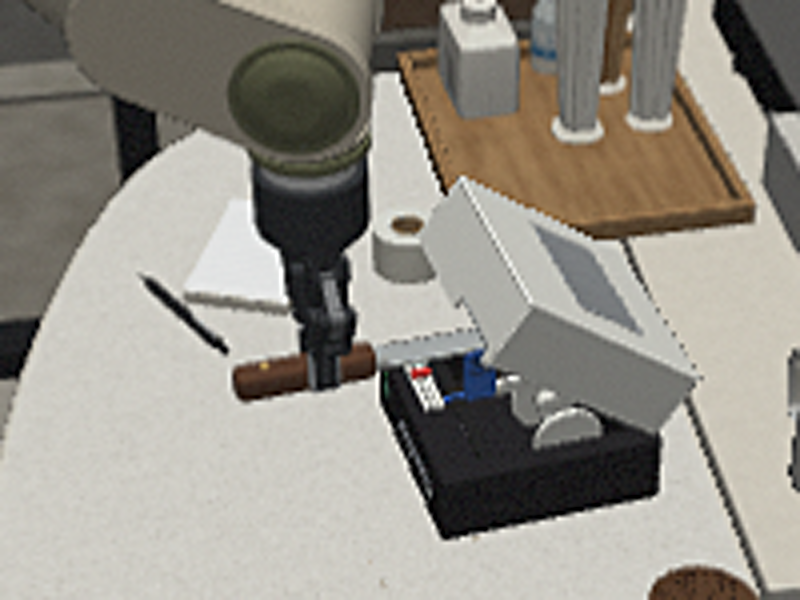

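The cover is up to about 0.6 rad on the blade. The red marker is at crop (421,371) and the blue tab at (480,375). Continuing.

```bash
python3 -m pendant '[[[-0.45,0,-0.56,0],[-0.93,0,-1.09,0],[-1.44,0,-1.6,0],[-1.97,0,-2.08,0],[-2.53,0,-2.52,0],[-3.1,0,-2.95,0],[-3.7,0,-3.34,0],[-4.3,0,-3.71,0],[-4.95,0,-4.04,0],[-5.6,0,-4.34,0],[-6.3,0,-4.6,0],[-7,0,-4.85,0],[-7.7,0,-5.0,0],[-8.3,0,-5.2,0],[-8.3,0,-5.2,0],[-6,0,-5.2,0],[-3,0,-5.2,0],[0,0,-5.2,0]]]'
python3 - <<'E'
from h import *
b,s=snap('side','k.png'); a,_=snap('scene','k1.png'); print(s['eef_pos'],s['contact_force'],s['time_s'])
x=cv2.resize(b[60:260,210:430],(660,600),interpolation=cv2.INTER_CUBIC)
cv2.imwrite('pics/k2.png',x)
E
```

```text
time_s: 7.2
eef_pos: [487.2, 22.2, 206.4]
tool_rot: [[-0.992, -0.129, -0.001], [-0.129, 0.992, 0.0], [0.001, 0.0, -1.0]]
contact_force: [-0.7, -0.6, -0.1]
opening: 18.2
grip_force: 78.4
[487.24536089  22.17539493 206.38385671] [-0.65525572 -0.55343346 -0.11640205] 7.2
```

View pics/k2.png

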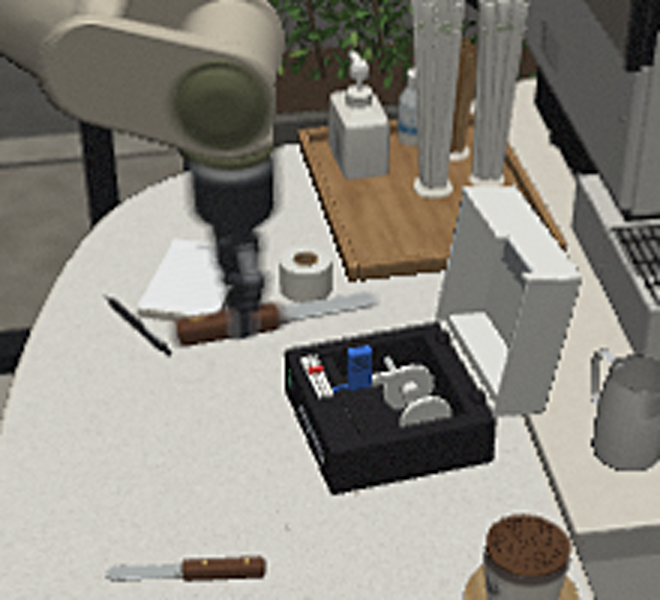

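The cover is leaning fully open at crop (520,300), tab at (358,365), marker at (315,369). Laying the knife back at its old spot.

```bash
python3 -m pendant '[[[2,-4,0,4],[4,-8,0,8],[6.1,-12,0,12],[6.1,-16,3,16],[6.1,-20,6,19.5],[6.1,-23.7,9,19.5],[6.1,-23.7,12.5,19.5],[6.1,-23.7,15.5,19.5],[6.1,-23.7,17.5,19.5],[6.1,-23.7,18.3,19.5],[6.1,-23.7,18.7,19.5],[6.1,-23.7,18.7,19.5],[6.1,-23.7,18.7,19.5],[6.1,-23.7,18.7,19.5]]]'
```

```text
time_s: 8.47
eef_pos: [459.3, -221.0, 21.5]
tool_rot: [[-0.978, 0.209, 0.002], [0.209, 0.978, -0.002], [-0.003, -0.001, -1.0]]
contact_force: [-0.5, -0.2, -0.2]
opening: 18.1
grip_force: 78.5
```

```bash
python3 -m pendant '[[[0,0,0.15,0],[0,0,0.3,0],[0,0,0.35,0],[0,0,0.35,0]]]' && python3 -m pendant '[[[0,0,0,0],[0,0,0,0],[0,0,0,0],[0,0,-0.2,0],[0,0,-0.5,0]]]' 50 && python3 -m pendant '[[[0,0,-2,0],[0,0,-5,0],[0,0,-8,0],[0,0,-8,0],[0,0,-8,0]]]'
python3 - <<'E'
from h import *
np.set_printoptions(precision=1,suppress=True)
c,s=snap('wrist','l.png'); b,_=snap('side','l2.png'); a,_=snap('scene','l3.png')
h=cv2.cvtColor(c,cv2.COLOR_BGR2HSV)
m=((h[...,0]<15)|(h[...,0]>170))&(h[...,1]>90)&(h[...,2]<140)
for k in cv2.findContours(m.astype(np.uint8),0,1)[0]:
    if cv2.contourArea(k)<200: continue
    P=np.array([plane('wrist',*map(float,p[0]),24,s)[:2] for p in k],np.float32)
    print(cv2.boundingRect(k),cv2.minAreaRect(P))
# printer tab/marker
def cen(n,im,lo,hi,z,tag,roi):
    x0,y0,x1,y1=roi; hh=cv2.cvtColor(im,cv2.COLOR_BGR2HSV)[y0:y1,x0:x1]
    m=cv2.inRange(hh,lo,hi)
    for k in cv2.findContours(m,0,1)[0]:
        if cv2.contourArea(k)<2: continue
        M=cv2.boundingRect(k); M=(M[0]+x0,M[1]+y0,M[2],M[3]); u,v=k[:,0].mean(0)+[x0,y0]
        P=plane(n,u,v,z); q=P[:2]-[644,85]; print(n,tag,M,P,'printer',q@[.9917,.1288],q@[-.1288,.9917])
for n,im,roi in(('side',b,(290,160,380,230)),('scene',a,(270,150,360,230))):
    cen(n,im,(105,120,40),(130,255,255),85,'blue',roi); cen(n,im,(0,120,80),(10,255,255),67,'red',roi)
    cen(n,im,(170,120,80),(180,255,255),67,'red2',roi)
E
```

```text
time_s: 8.8
eef_pos: [459.0, -220.9, 18.5]
tool_rot: [[-0.978, 0.209, 0.002], [0.209, 0.978, -0.002], [-0.003, -0.001, -1.0]]
contact_force: [-3.7, 2.5, 19.4]
opening: 18.1
grip_force: 81.4
time_s: 9.22
eef_pos: [458.3, -220.6, 21.4]
tool_rot: [[-0.978, 0.21, -0.001], [0.21, 0.978, 0.0], [0.001, 0.0, -1.0]]
contact_force: [0.1, -0.0, 0.7]
opening: 42.8
grip_force: 0.0
time_s: 9.63
eef_pos: [458.9, -221.1, 102.8]
tool_rot: [[-0.978, 0.21, 0.003], [0.21, 0.978, -0.002], [-0.003, -0.002, -1.0]]
contact_force: [-1.0, 0.2, -0.0]
opening: 42.7
grip_force: 0.0
(304, 127, 27, 130) ((445.5130310058594, -218.59117126464844), (17.579397201538086, 95.61286926269531), 78.41553497314453)
(474, 118, 24, 100) ((451.6388244628906, -100.6602783203125), (13.999676704406738, 70.27659606933594), 84.55496215820312)
side blue (321, 175, 13, 16) [608.2  81.3  85. ] printer -35.93462507004084 0.9155488545253777
side red (313, 182, 5, 3) [573.  112.3  67. ] printer -66.9155966684147 36.23979011861824
scene blue (304, 181, 8, 19) [609.7  84.4  85. ] printer -34.086443777527066 3.8332898941152793
```

```bash
python3 -m pendant '[[[0,4,-4,0],[0,8,-8,-4],[-1,12,-12,-8],[-2,16,-12,-12],[-4,20,-12,-16],[-6,24,-12,-19.5],[-7.5,28,-12,-19.5],[-8.85,31,-12,-19.5],[-8.85,32.8,-12,-19.5],[-8.85,32.8,-12,-19.5],[-8.85,32.8,-12,-19.5],[-8.85,32.8,-12,-19.5]]]' 50
cat > m.py <<'E'
from h import *
import sys
np.set_printoptions(precision=1,suppress=True)
f=sys.argv[1]
c,s=snap('wrist',f); print(s['eef_pos'],s['contact_force'],s['opening'],s['grip_force'],s['time_s'])
h=cv2.cvtColor(c,cv2.COLOR_BGR2HSV)
for t,m,z in(('blue',cv2.inRange(h,(105,120,40),(130,255,255)),64.5),('bluetop',cv2.inRange(h,(105,120,40),(130,255,255)),108),('red',cv2.inRange(h,(0,130,80),(8,255,255))|cv2.inRange(h,(172,130,80),(180,255,255)),67.5)):
    for k in cv2.findContours(m,0,1)[0]:
        if cv2.contourArea(k)<12: continue
        P=np.array([plane('wrist',*map(float,p[0]),z,s)[:2] for p in k])-[644,85]
        q=np.c_[P@[.9917,.1288],P@[-.1288,.9917]]
        print(t,cv2.boundingRect(k),'x',q[:,0].min(),q[:,0].max(),'y',q[:,1].min(),q[:,1].max())
        if t!='bluetop':
            o=np.argsort(q[:,0]); print('  front y',q[o[:5]].mean(0),'back',q[o[-5:]].mean(0))
E
python3 m.py n.png; python3 -c "
import cv2;c=cv2.imread('pics/n.png');cv2.imwrite('pics/n2.png',cv2.resize(c[60:340,180:500],None,fx=2,fy=2))"
```

```text
time_s: 10.78
eef_pos: [613.4, 81.3, 220.1]
tool_rot: [[-0.992, -0.13, -0.003], [-0.13, 0.992, -0.0], [0.003, 0.0, -1.0]]
contact_force: [1.3, -1.1, 0.4]
opening: 42.8
grip_force: 0.0
[613.4  81.3 220.1] [ 1.3 -1.1  0.4] 42.83058832425166 0.0 10.7833
blue (324, 217, 7, 15) x 0.29347393391162946 15.40601082224025 y 6.602030730823725 12.746086780406639
  front y [0.3 8.6] back [15.4  9.7]
blue (313, 158, 16, 54) x -58.79278498634741 -6.043600215096194 y -4.305571670786596 10.485140435368525
  front y [-58.    2.5] back [-6.   5.6]
bluetop (324, 217, 7, 15) x -16.284501469878457 -3.4890794008846835 y 5.558794408051677 10.760819121101859
bluetop (313, 158, 16, 54) x -66.31141799283793 -21.649949972550935 y -3.6764106088612407 8.84653014540686
red (355, 140, 5, 19) x -75.86820158104456 -59.31763046491387 y 34.39069213237874 38.51516650876151
  front y [-75.1  36.2] back [-59.7  36.8]
```

View pics/n2.png

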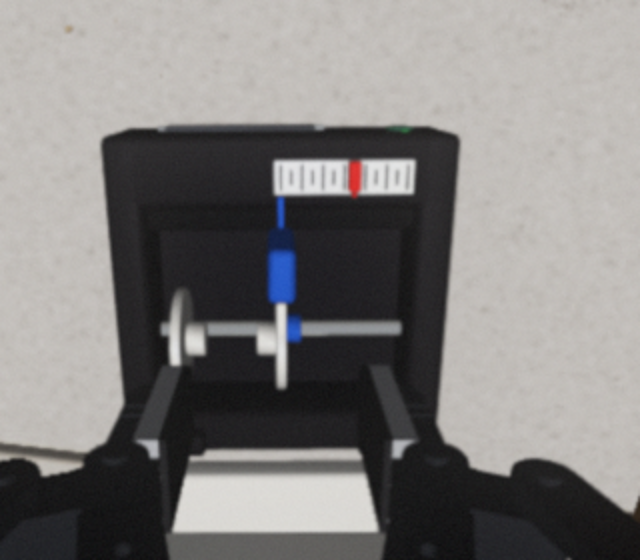

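The picture shows the pointer tip at crop (280,198), the marker tip at (354,196), and the tab top at (282,278). The pointer is at y≈2.5 and the marker at y≈36.5, so about 34 mm to pull. Descending onto the tab.

```bash
python3 -m pendant '[[[0.2,0.2,3.5,0],[0.2,0.2,7,0],[0.2,0.2,10,0],[0.2,0.2,12,0],[0.2,0.2,12.7,0],[0.2,0.2,12.7,0],[0.2,0.2,12.7,0]]]' && python3 -m pendant '[[[0,0,0,0],[0,0,0,0],[0,0,0,0],[0,0,0,0],[0,0,0,0],[0,0,0,0],[0,0,0,0],[0,0,0,0]]]' 0 80; python3 m.py o.png
```

```text
time_s: 11.42
eef_pos: [611.9, 82.2, 95.5]
tool_rot: [[-0.992, -0.128, 0.001], [-0.128, 0.992, -0.0], [-0.001, -0.0, -1.0]]
contact_force: [-0.6, 0.6, 0.2]
opening: 43.0
grip_force: 0.0
time_s: 12.08
eef_pos: [611.9, 83.9, 96.1]
tool_rot: [[-0.992, -0.13, 0.003], [-0.13, 0.992, 0.001], [-0.003, 0.0, -1.0]]
contact_force: [-2.0, 4.9, 7.5]
opening: 11.0
grip_force: 78.8
[611.9  83.9  96.1] [-2.   4.9  7.5] 10.971140523562214 78.77544522285461 12.0833
blue (305, 198, 26, 109) x -59.07670900332751 11.315539027964673 y -4.9809712937434645 10.444784267538237
  front y [-59.1   2.4] back [10.9  7.4]
bluetop (305, 198, 26, 109) x -72.86586706043758 -21.684967234903592 y -2.947023200864476 8.268757971007837
red (376, 170, 11, 30) x -75.41460631747823 -59.445684163589995 y 33.534604547342305 39.2612486579248
  front y [-75.4  37.1] back [-59.4  36.5]
```

```bash
python3 -m pendant '[[[0,0.4,0,0],[0,0.8,0,0],[0,1.2,0,0],[0,1.6,0,0],[0,2,0,0],[0,2.4,0,0],[0,2.8,0,0],[0,3.1,0,0],[0,3.1,0,0],[0,3.1,0,0],[0,3.1,0,0]]]'; python3 m.py p.png
```

```text
time_s: 13.05
eef_pos: [608.0, 112.8, 96.1]
tool_rot: [[-0.992, -0.129, 0.002], [-0.129, 0.992, -0.002], [-0.002, -0.003, -1.0]]
contact_force: [-2.7, -5.4, 7.3]
opening: 10.8
grip_force: 78.9
[608.  112.8  96.1] [-2.7 -5.4  7.3] 10.782431696462563 78.91099691390991 13.05
blue (304, 198, 27, 109) x -59.26292614535158 11.088152051687741 y 23.734471214672183 39.45313222506919
  front y [-59.3  31.6] back [10.6 35.8]
bluetop (304, 198, 27, 109) x -73.01874634853584 -21.862275493048568 y 26.0147031258735 37.44468038384107
red (323, 170, 10, 31) x -75.58682026699853 -59.0795347458903 y 34.72993873495818 39.569010311305284
  front y [-75.6  37.5] back [-59.5  37. ]
```

```bash
python3 -m pendant '[[[0,0.25,0,0],[0,0.5,0,0],[0,0.5,0,0],[0,0.5,0,0],[0,0.5,0,0]]]'; python3 m.py q.png; python3 - <<'E'
import cv2,numpy as np
c=cv2.imread('pics/q.png').astype(float)
for v in range(192,212,2):
    row=c[v,295:345]; B=np.clip(row[:,0]-row[:,2]-20,0,None);R=np.clip(row[:,2]-row[:,0]-20,0,None);x=np.arange(295,345)
    print(v,[round((w*x).sum()/w.sum(),1) if w.sum()>20 else None for w in(B,R)])
E
```

```text
time_s: 13.52
eef_pos: [607.3, 117.6, 96.1]
tool_rot: [[-0.992, -0.129, 0.002], [-0.129, 0.992, -0.003], [-0.002, -0.003, -1.0]]
contact_force: [-2.4, -6.6, 6.8]
opening: 10.5
grip_force: 78.9
[607.3 117.6  96.1] [-2.4 -6.6  6.8] 10.477072908412447 78.88413548469543 13.5167
blue (304, 199, 27, 108) x -58.71916054008169 11.048822402541596 y 28.62687097173871 44.313370181698566
  front y [-58.5  36.1] back [10.6 40.7]
bluetop (304, 199, 27, 108) x -72.62715520754682 -21.894274244334717 y 30.905668103270443 42.31235156440607
red (314, 170, 9, 30) x -75.61924555656506 -59.67838700316881 y 34.82422455474146 39.11573748150955
  front y [-75.6  35.9] back [-60.1  37.4]
192 [None, np.float64(318.0)]
194 [None, np.float64(318.0)]
196 [None, np.float64(318.2)]
198 [np.float64(314.9), np.float64(318.6)]
200 [np.float64(316.4), None]
202 [np.float64(316.8), None]
204 [np.float64(316.8), None]
206 [np.float64(316.8), None]
208 [np.float64(316.8), None]
210 [np.float64(316.8), None]
```

```bash
python3 -m pendant '[[[0,0.08,0,0],[0,0.08,0,0],[0,0.08,0,0],[0,0.08,0,0],[0,0.08,0,0],[0,0.08,0,0],[0,0.08,0,0],[0,0.08,0,0],[0,0.08,0,0],[0,0.08,0,0],[0,0.08,0,0],[0,0.08,0,0]]]'; python3 m.py t.png|tail -3; python3 - <<'E'
from h import *
for i in range(2):
    c=snap('wrist','u%d.png'%i)[0].astype(float)
    for v in (192,196,202,206,210):
        row=c[v,295:345]; B=np.clip(row[:,0]-row[:,2]-20,0,None);R=np.clip(row[:,2]-row[:,0]-20,0,None);x=np.arange(295,345)
        print(v,[round(float((w*x).sum()/w.sum()),1) if w.sum()>20 else None for w in(B,R)])
# other objects unchanged in side/scene views
b,_=snap('side','v.png'); o=cv2.imread('pics/b.png')
for nm,(x0,y0,x1,y1) in dict(cups=(355,215,420,320),roll=(290,130,325,165),knife=(230,240,345,300)).items():
    print(nm,np.abs(b[y0:y1,x0:x1].astype(int)-o[y0:y1,x0:x1]).mean())
E
```

```text
time_s: 14.57
eef_pos: [607.2, 118.4, 96.1]
tool_rot: [[-0.992, -0.129, 0.002], [-0.129, 0.992, -0.003], [-0.002, -0.003, -1.0]]
contact_force: [-2.2, -6.5, 7.0]
opening: 10.7
grip_force: 78.9
bluetop (304, 200, 27, 107) x -72.20298908696924 -21.88014792803809 y 31.682306674382676 43.04176981874822
red (312, 170, 10, 29) x -75.61787213871074 -60.23995376974901 y 34.50007272757087 39.322144445900136
  front y [-75.6  36.1] back [-60.2  37.2]
192 [None, 316.7]
196 [None, 316.7]
202 [316.8, None]
206 [316.8, None]
210 [316.8, None]
192 [None, 316.7]
196 [None, 316.7]
202 [316.8, None]
206 [316.8, None]
210 [316.8, None]
cups 1.7904273504273505
roll 72.7695238095238
knife 2.8108212560386474
```

```bash
python3 -c "
from rig import r
print(r.job_done())"
```

```text
the job is handed in; nothing more can be done
None
```

I handed the job in at about 15 s: the cover is fully open, the knife is back in its old place on the counter, and the guide's tab is still gripped with its pointer level with the red marker to within a fraction of a millimetre. The marker and cups did not move, and nothing came near the spare roll, though the arm blocked my final check of it.

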